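Draw a mould frame into line with a tapered drift

ROBOT

A 6-joint arm with a two-finger parallel gripper is mounted at the origin on a cart in front of the work surface, level with it; the furniture and walls round the work are solid. World frame = base frame: x ahead of the robot, y to its left, z up, the work surface at z = 0. Lengths are in mm, angles in degrees, forces in N, time in s.
With the tool pointing down it reaches from about 300 to 850 mm from the base axis. Payload 4.2 kg.
Tool frame: the origin (TCP) lies at the very end of the fingers, on their centre line; the grasp point (between the pads) lies 19 mm behind it (env.tcp_to_grasp is the distance from the TCP to the grasp point, in mm); z points along the fingers, y is the line along which they close (so a half turn about z gives the same grasp; the last joint's range is limited). The gripper opens to 91 mm and grips with 3 to 60 N. Pads are 32 mm wide; open, the fingers measure 118 mm over their backs; the gripper's body (76 mm by 178 mm) begins 60 mm behind the grasp point.
Start: joints at [-67.093, 18.312, 89.639, -0, 72.044, -1.146], TCP at [234.362, -525.088, 213.976] pointing down, gripper open.
Joint ranges: [-177.97, 177.97], [-48.28, 115.42], [12.27, 149.76], [-77.06, 257.06], [2.81, 150.46], [-146.56, 146.56]. Speed limits (degrees/s): [147.25, 147.25, 180, 180, 180, 180].

INTERFACE

Orientations are given as [roll, pitch, yaw] about the fixed x, y, z axes, in that order (R = Rz(yaw) Ry(pitch) Rx(roll)).
In Python, from workcell import env gives the robot as it stands.
- The arm moves only by the tool move_arm, never from a script. Its argument "plan" is a list of rows, each a list of 3 entries, a list of its own where there are three numbers: the shift along the world's x, y, z in cm, then the turn about the world's z in degrees, then the closure, from 0 (fully open) to 1 (shut). In form: [[[x, y, z], turn, claw], ...]. A call has 1 to 5 rows; each row shifts and turns the commanded pose from where the row before left it; what a row does not reach is not made up. A row lasts 1/10 s, in which the tool goes at most 50 mm and 8.59 degrees, less where a joint would pass 70% of its speed; a pose out of reach is approached as far as the arm can. A call is refused whole if a number of a shift passes 5 or a number of a turn 8.59, either way. A call with a gripper value outside its range is refused whole. The fingers move at their own pace and stop on an object; "squeeze" is the grip in N (left out, the last holds). Time passes only in rows, so rows that do not move let the fingers close. It gives the time, the measured TCP pose, the force, the opening and the grip force at its end, in the units of the state.
- env.state(): the state, without advancing time (a new reading comes with each control period).
- env.grab_frame(name): name is "scene" or "top"; returns a dict with "frame" (384x512x3 uint8, red, green, blue), "z_map" (384x512 float32, mm along the optical axis (not along the pixel's ray), 0 where there is no reading), "fovy" (degrees; the focal length in pixels is half the picture's height over the tangent of half this angle, whatever the lens; pixels are square), "cx", "cy" (the principal point, pixels), "position" and "orientation" of the camera in the world. Camera axes: x right, y down, z forward; pixel columns grow to the right and rows downward; lengths in mm; the calibration is good to about 2 mm. A picture is of the moment at which its call begins.
- env.job_done(): hands the job in; it is judged then, once.
Trained networks look in a picture, given as the dict that the camera call returned (one of the last four; its "shot" number tells which), for a name from the list of things; names that differ only in an ending like _2 or _b are one class to them, and where a whole thing is asked for, a point or a joint stands for the part that bears it (a point fixed in the world has none). Each returns a list of dicts, best first, with "score" (0 to 1); they miss things now and then, are a little off and sometimes report something else, mostly with a low value. They report only what shows in the picture. A call takes as long as a camera call. They do not tell look-alikes from the thing itself.
- env.search_frame(picture, label): "point" ([column, row] in pixels, amid what is visible of it).
- env.landmark_of(picture, label): "point" ([column, row] in pixels: a listed point, or the origin of a listed thing).
The state is a dict: "time_s": time; "qpos": joint angles; "qvel": joint speeds; "effort": joint torques, N m; "ee_pos": TCP position; "ee_rot": TCP orientation; "force": force on the tool from outside, world axes, zero at the start; "torque": the same for the moment, N m; "gripper_width": finger opening in mm; "gripper_force": force on a finger pad.
Only numpy, scipy, OpenCV 4.12 (cv2) and the standard library are available. Lean on these libraries where they do the work, as an engineer would, in place of code of your own. Each camera call takes 0.05 s, during which the arm holds its last target. There are 200 camera calls.

TASK

The drift hole in the upper plate of the two-plate mould frame is out of line with the hole in the lower plate hidden beneath it. Take the red-handled tapered drift from its wooden block, feel its nose through both holes and press it fully home so that the taper pulls the plates into line, then let go and leave it standing upright with its collar flat on the upper plate. Feel gently and never ram it (contact forces must stay under 90 N), let the drift alone move the upper plate, not the gripper, and leave the other things on the bench where they are.

Things in the scene. Friction and masses are not known exactly. Their poses are not given: they have to be found in the camera images.
- drift: Tapered steel drift with red handle, 150 mm long, 0.35 kg, round all over. Origin at the centre of its nose tip, z along it to the handle. Blunt tip 11 mm in diameter; taper from there to 26.4 mm at z = 48 mm; parallel 26.4 mm shank from 48 to 84 mm; collar 40 mm in diameter from 84 (its seating face) to 92 mm; handle from 92 to 150 mm.
- drift_grip (a point): Point on the drift's axis at z = 122 mm, mid-height of the round red plastic handle (28 mm in diameter, 58 mm long): grip it here from above, firmly (about 50 N).
- drift_block: Wooden block fixed to the bench, 70 x 70 mm, 88 mm high, origin at the centre of its underside. The drift starts upright in its 30 mm through hole, collar resting on top, tip 4 mm above the bench: lift it 90 mm or more to clear.
- upper_plate: Aluminium upper plate of the mould frame, 14 mm thick. Origin at the centre of its 28 mm through hole, on its top face, 106 mm above the bench; z up. It spans x = -40 to 100 mm, y = -48 to 48 mm. A pink mould 22 mm high is fixed on it from x = 41 to 91 mm. It slides level along x and y up to 12 mm, without turning, against about 3 N of friction, and stays where it is left.
- plate_hole (a point): Same point as the upper plate's origin. Under it lies the fixed lower plate: top 18 mm below this point, 14 mm thick, hole also 28 mm. At the start the lower hole's centre is off this point by up to 11 mm either way along x and also along y; direction and amount are not measured, so feel for it. A nose on the lower plate stops 18 mm down. Below both is free for a drift fully home.
- mould_frame: Steel frame, 200 x 140 mm, fixed to the bench, that carries both plates; origin under its middle, on the bench. Its four dark corner clips stand 9 mm above the upper plate, 35 mm and more from the hole. The lower plate is screwed tight in it, but not at a known place.
- mould_teal: Teal rubber mould, 62 x 87 x 26 mm, a bystander. Origin at the centre of its underside.
- masking_tape: Roll of masking tape lying flat, 96 mm across, 25 mm high, a bystander. Origin at the centre of its underside.
- screwdriver: Screwdriver with red handle lying on the bench, 175 mm long, 20 mm thick, a bystander. Origin at the centre of its underside.
Not all that is in view belongs to the job. Leave any green look-alike of the drift alone.

How it is judged (in metres and radians):
On the way, in this order (a step that is already met when the one before it is completed fails the run):
1. the drift is drawn out of its block (height (world z) of drift above 0.092 m), for 0.1 s.
2. its nose is in the hole of the upper plate, at least 8 mm deep (z of drift in the frame of upper_plate below -0.008 m and horizontal distance between drift and upper_plate below 0.012 m), for 0.1 s.
At the end, for the whole second after the job is handed in: The drift stands through both plates, its tip at least 81.5 mm below the upper plate's top face (fully home is 84 mm) and within 6 mm sideways of the hole's axis, upright within 0.08 rad, at rest and released (z of drift in the frame of upper_plate below -0.0815 m and horizontal distance between drift and upper_plate below 0.006 m and angle between drift's own z axis and vertical below 0.08 rad and linear speed of drift below 0.01 m/s and contact force between the fingers and drift below 0.1 N); the robot touches nothing.
It fails at once if the drift is forced: it presses on the frame or its plates with more than 90 N (contact force between drift and mould_frame above 90 N).
It fails at once if the gripper or arm shoves the upper plate or the mould on it (more than 2 N) (contact force between any of the fingers, the arm and upper_plate above 2 N).
It fails at once if a bystander is moved more than 30 mm (distance of any of mould_teal, masking_tape, screwdriver from where it was at the start of the episode above 0.03 m).
It also fails if it takes over 64 s, if anything falls off the work surface, if the arm or the gripper's body presses on something with over 40 N, if the wrist force passes 120 N, or if a joint passes its speed limit or range.

## Working session

There is one attempt and no reset: what is moved stays moved. The work goes in short steps, Python scripts to look and compute and a tool call to move; the robot and the scene stay as the last step left them, time stands still between calls to the robot, and variables do not carry over. Pictures are saved under pics/ and viewed, at most 10 in all, crops included, and the job is handed in when it is done.

Besides the shell and the picture viewer there is one more tool, called after "Call:" by a JSON object that holds its "name" and its "arguments", one argument or row to a line. move_arm: Moves the arm, as the interface text tells. Its arguments: {"type":"object","properties":{"plan":{"type":"array","items":{"type":"array"}},"squeeze":{"type":"number"}},"required":["plan"]}

```bash
ls; mkdir -p pics; cat > h.py <<'E'
import numpy as np, cv2
from scipy.spatial.transform import Rotation as R
from workcell import env
def world(p,uv,z=None,world_z=None):
    f=p["frame"].shape[0]/2/np.tan(np.radians(p["fovy"])/2)
    o=np.array(p["orientation"],float)
    M=R.from_euler('xyz',o,degrees=True).as_matrix() if o.size==3 else o.reshape(3,3)
    d=M@np.array([(uv[0]-p["cx"])/f,(uv[1]-p["cy"])/f,1]); c=np.array(p["position"])
    if world_z is not None: return c+d*(world_z-c[2])/d[2]
    if z is None: 
        u,v=int(round(uv[0])),int(round(uv[1])); w=p["z_map"][max(v-1,0):v+2,max(u-1,0):u+2]; z=np.median(w[w>0]) if (w>0).any() else np.nan
    return c+d*z
E
python3 - <<'E'
from h import *
ims=[]
for n in ["scene","top"]:
    p=env.grab_frame(n); ims.append(p["frame"])
    print(n,p["fovy"],p["cx"],p["cy"],p["position"],p["orientation"])
    for l in ["drift","drift_grip","drift_block","upper_plate","plate_hole","mould_frame","mould_teal","masking_tape","screwdriver"]:
        for k,g in (("s",env.search_frame),("l",env.landmark_of)):
            for r in g(p,l)[:3]: print(l,k,np.round(r["point"],1),round(r["score"],2),np.round(world(p,r["point"]),0))
    cv2.imwrite(f"pics/{n}.png",p["frame"][:,:,::-1])
print(env.state())
E
```

```text
pics
scene 47.18403844331041 256.6326687755872 196.2025964061785 [-48.91088474 958.76305454 793.06938056] [-121.46551459   -0.33295652 -150.17879722]
drift s [331.8 152.2] 0.79 [ 420. -406.  111.]
drift s [321.7 161.5] 0.68 [ 419. -310.  116.]
drift s [224.9 287.9] 0.18 [422. 288.  25.]
drift l [329.1 176.8] 0.64 [ 384. -301.   71.]
drift_grip s [330.3 152.7] 0.56 [ 426. -406.  108.]
drift_grip s [323.4 161.1] 0.47 [ 415. -314.  117.]
drift_grip l [321.5 157.3] 0.5 [ 421. -309.  132.]
drift_grip l [330.2 145.3] 0.46 [ 428. -404.  137.]
drift_grip l [316.2 188.3] 0.18 [ 420. -283.   24.]
drift_block s [315.3 180.6] 0.82 [ 426. -283.   53.]
drift_block s [322.9 162.4] 0.38 [ 415. -311.  114.]
drift_block l [253.4 195. ] 0.73 [528. -37.  93.]
drift_block l [315.5 189.5] 0.66 [ 423. -284.   18.]
upper_plate s [245.9 195.4] 0.69 [538.  -9. 103.]
upper_plate l [253.7 198.7] 0.63 [508.  -4. 104.]
plate_hole s [249.9 192.4] 0.87 [472.  79. 180.]
plate_hole l [252.1 191.7] 0.78 [470.  71. 178.]
mould_frame s [251.4 207. ] 0.91 [499.  26.  94.]
mould_frame l [245.9 219.6] 0.72 [543. -16.   9.]
[... 1626 characters left out ...]
 0.7 [465. 401.  15.]
{'time_s': 1.9, 'qpos': array([-6.70942459e+01,  1.83128838e+01,  8.96390291e+01,  5.45206450e-04,
        7.20442646e+01, -1.14686502e+00]), 'qvel': array([ 0.08341488, -0.04141187, -0.08822907, -0.01739667,  0.03595879,
        0.10964754]), 'effort': array([-3.37119184e-05, -4.12350225e+01, -2.32228178e+01,  7.27426261e-02,
        3.77353735e-02, -1.55520695e-05]), 'ee_pos': array([ 234.35688888, -525.09071076,  213.96585673]), 'ee_rot': array([ 1.79996168e+02, -4.42051154e-04,  2.40524510e+01]), 'force': array([ 0.41475614,  0.83598131, -0.26736403]), 'torque': array([-0.02892778, -0.0530231 ,  0.04858908]), 'gripper_force': 0.0, 'gripper_width': 91.18758649778783}
```

```bash
python3 - <<'E'
import cv2
a=cv2.imread("pics/top.png")[130:250,120:420]; cv2.imwrite("pics/topc.png",cv2.resize(a,None,fx=2.6,fy=2.6,interpolation=cv2.INTER_CUBIC))
a=cv2.imread("pics/scene.png")[120:240,200:360]; cv2.imwrite("pics/scenec.png",cv2.resize(a,None,fx=5,fy=5,interpolation=cv2.INTER_CUBIC))
E
```

```text
(no output)
```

View pics/topc.png

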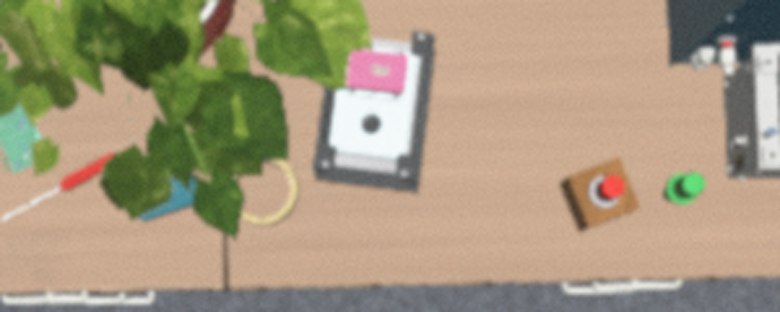

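View pics/scenec.png

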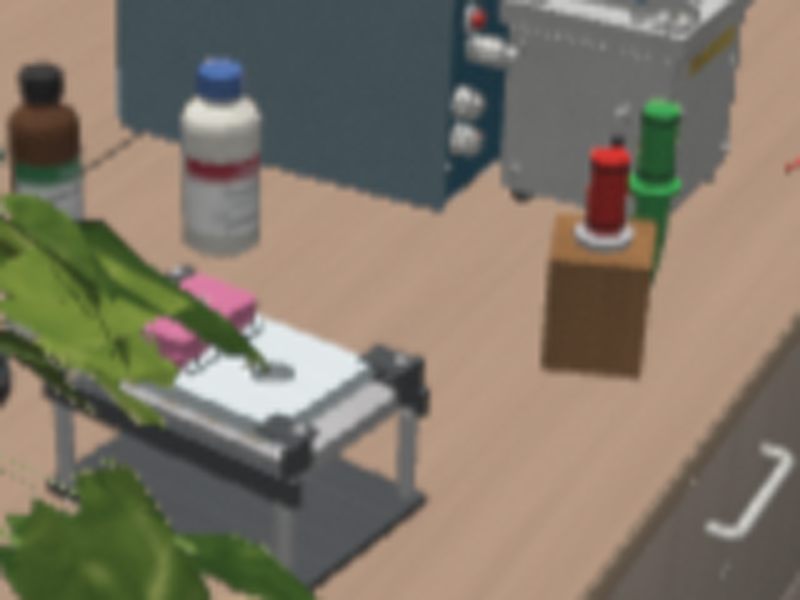

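Top crop: red drift in the wooden block at crop (612,187) = pixel (355,202); green look-alike free-standing at crop (688,187) = pixel (384,202). The red one in the block fits; the scene crop confirms it (red at (608,190), green behind it). The plate hole shows at crop (371,124) = pixel (263,178), and leaves hang near the frame.

```bash
python3 - <<'E'
from h import *
for n,(u0,u1,v0,v1),wins in (("top",(345,366,192,212),(252,273,168,188)),("scene",(312,330,146,170),(243,266,187,201))):
    p=env.grab_frame(n); im=p["frame"].astype(int); hsv=cv2.cvtColor(p["frame"],cv2.COLOR_RGB2HSV)
    np.savez(f"{n}.npz",**{k:np.array(v) for k,v in p.items()})
    red=((hsv[...,0]<8)|(hsv[...,0]>172))&(hsv[...,1]>170)&(hsv[...,2]>90)
    m=np.zeros_like(red); m[v0:v1,u0:u1]=red[v0:v1,u0:u1]
    vs,us=np.nonzero(m); P=np.array([world(p,(u,v)) for u,v in zip(us,vs)])
    print(n,"red n",len(us),us.mean(),vs.mean())
    print(" top pts",np.round(np.median(P[P[:,2]>148],0),1),(P[:,2]>148).sum(), "x",P[:,0].min(),P[:,0].max(),"y",P[:,1].min(),P[:,1].max())
    a,b,c,d=wins; g=p["frame"][c:d,a:b].mean(2); print(np.round(g).astype(int))
    # point cloud
    f=192/np.tan(np.radians(p["fovy"])/2); M=R.from_euler('xyz',p["orientation"],degrees=True).as_matrix()
    v,u=np.mgrid[:384,:512]; z=p["z_map"]; W=np.stack([(u-p["cx"])/f*z,(v-p["cy"])/f*z,z],-1)@M.T+p["position"]; W[z==0]=np.nan
    sel=(W[...,2]>165)&(abs(W[...,0]-540)<220)&(W[...,1]<110)&(W[...,1]>-180)
    print("high pts",sel.sum()); Q=W[sel]
    H={}
    for q in Q:
        k=(int(q[0]//25)*25,int(q[1]//25)*25); H.setdefault(k,[]).append(q[2])
    for k in sorted(H): print(k,int(min(H[k])),int(max(H[k])),end=" | ")
    print()
    # mould pink and frame clip
    pink=(hsv[...,0]>150)&(hsv[...,0]<172)&(hsv[...,1]>60)&(hsv[...,2]>120); Q=W[pink&(abs(W[...,2]-128)<5)]
    if len(Q): print("pink",Q.min(0),Q.max(0),cv2.minAreaRect(Q[:,:2].astype(np.float32)))
    white=(hsv[...,1]<40)&(hsv[...,2]>170)&(abs(W[...,2]-106)<6)&(abs(W[...,0]-550)<150)&(abs(W[...,1])<130); Q=W[white]
    if len(Q): print("plate",cv2.minAreaRect(Q[:,:2].astype(np.float32)),np.median(Q[:,2]))
E
```

```text
top red n 48 355.25 201.41666666666666
 top pts [ 427.2 -318.9  153.9] 48 x 416.4454071995963 438.4922402039185 y -331.9353783967723 -306.83888260038265
[[248 247 247 247 247 247 246 244 243 241 243 242 244 244 242 242 238 237
  236 231 228]
 [248 247 247 248 247 246 247 247 247 246 246 246 246 246 245 243 245 244
  243 242 243]
 [247 247 247 247 248 246 247 248 247 246 246 245 247 246 247 247 248 247
  246 246 246]
 [247 247 247 247 247 247 248 248 247 247 245 245 246 246 248 248 247 246
  246 246 247]
 [248 247 247 247 248 247 247 248 246 244 240 242 243 246 247 248 248 247
  246 247 247]
 [247 246 247 247 247 246 248 245 239 232 220 219 229 239 245 247 248 247
  246 247 247]
 [246 247 247 248 247 246 244 233 215 189 172 163 181 216 240 245 247 247
  247 246 247]
 [246 247 246 248 247 247 238 213 171 144 124 117 134 170 224 245 248 247
  248 246 247]
 [247 246 247 247 247 245 231 185 137 114 102  98 106 135 197 240 246 247
  247 246 247]
 [247 247 247 248 247 245 228 170 121 103  97  96 100 119 185 239 247 246
  247 247 247]
 [247 247 247 247 247 246 231 174 120 100  98  98  98 132
[... 4234 characters left out ...]
313 | (675, 0) 198 230 | (675, 25) 219 253 | (675, 50) 251 266 | (675, 75) 266 290 | (675, 100) 292 317 | (700, -25) 169 175 | (700, 0) 175 222 | (700, 25) 209 243 | (700, 50) 243 259 | (700, 75) 265 290 | (700, 100) 293 309 | (725, -25) 170 170 | (725, 0) 175 208 | (725, 25) 209 228 | (725, 50) 239 239 | (725, 75) 273 289 | (725, 100) 290 302 | (750, 75) 272 282 | (750, 100) 290 290 | 
pink [555.75947212 -73.70985731 123.42995783] [606.37712224   1.94822845 128.89851718] ((575.59521484375, -38.78021240234375), (46.57210922241211, 80.63163757324219), 11.377914428710938)
plate ((522.22900390625, -27.33592987060547), (98.29637145996094, 89.50373077392578), 84.40147399902344) 103.88643870505723
```

```bash
python3 - <<'E'
from h import *
for n,(a,b,c,d),g0 in (("top",(256,270,171,184),247),("scene",(249,263,190,199),230)):
    p={k:(v if v.ndim else v.item()) for k,v in np.load(f"{n}.npz").items()}
    w=np.clip(g0-20-p["frame"][c:d,a:b].mean(2),0,70)
    v,u=np.mgrid[c:d,a:b]; q=((u*w).sum()/w.sum(),(v*w).sum()/w.sum()); print(n,q,world(p,q,world_z=106))
    # collar ring / handle top
    print("handle top" , world(p,(355.25,201.4) if n=="top" else (321.3,156.8),world_z=154 if n=="top" else 125))
print(env.state()["time_s"])
E
```

```text
top (np.float64(262.36736042286094), np.float64(177.2237639026539)) [521.36668904 -27.72477277 106.        ]
handle top [ 427.37934714 -319.67396751  154.        ]
scene (np.float64(252.85313174946003), np.float64(193.12790976721863)) [524.70041466 -26.97239694 106.        ]
handle top [ 428.20645397 -325.80935727  125.        ]
2.0
```

Call:
{"name": "move_arm", "arguments": {
  "plan": [
    [[0,5,0],8.2,0],
    [[0,5,0],8.2,0],
    [[0,5,0],8.2,0],
    [[0,5,0],8.2,0],
    [[0,0.4,0],8.2,0]
  ]
}}

```text
time_s: 2.5
ee_pos: [233.0, -315.7, 213.8]
ee_rot: [-179.9, -0.1, 65.5]
force: [0.7, -0.6, -0.4]
gripper_width: 91.0
gripper_force: 0.0
```

Call:
{"name": "move_arm", "arguments": {
  "plan": [
    [[4.8,0,0],0,0],
    [[4.9,0,0],0,0],
    [[4.9,0,0],0,0],
    [[4.8,0,0],0,0],
    [[0,0,-1],0,0]
  ]
}}

```text
time_s: 3.0
ee_pos: [434.4, -321.7, 204.5]
ee_rot: [179.6, -0.0, 65.3]
force: [-1.1, -0.1, 1.1]
gripper_width: 91.1
gripper_force: 0.0
```

Call:
{"name": "move_arm", "arguments": {
  "plan": [
    [[0,0,0],0,0],
    [[0,0,-2.5],0,0],
    [[0,0,-2.5],0,0],
    [[0,0,-2.5],0,0],
    [[0,0,-1.6],0,0]
  ]
}}

```text
time_s: 3.5
ee_pos: [425.8, -320.6, 111.7]
ee_rot: [-179.8, -0.0, 65.0]
force: [-0.5, 0.2, 0.5]
gripper_width: 91.2
gripper_force: 0.0
```

Call:
{"name": "move_arm", "arguments": {
  "plan": [
    [[0,0,0],0,0],
    [[0,0,0],0,0.5],
    [[0,0,0],0,1],
    [[0,0,0],0,1],
    [[0,0,0],0,1]
  ],
  "squeeze": 50
}}

```text
time_s: 4.0
ee_pos: [428.6, -321.4, 113.8]
ee_rot: [179.9, 0.0, 65.0]
force: [0.2, 0.9, 0.1]
gripper_width: 62.0
gripper_force: 0.0
```

Call:
{"name": "move_arm", "arguments": {
  "plan": [
    [[0,0,0],0,1],
    [[0,0,0],0,1],
    [[0,0,0],0,1],
    [[0,0,0],0,1],
    [[0,0,0],0,1]
  ]
}}

```text
time_s: 4.5
ee_pos: [427.8, -320.7, 112.9]
ee_rot: [-179.9, -0.0, 65.1]
force: [-2.1, 0.8, 1.8]
gripper_width: 27.7
gripper_force: 50.0
```

Call:
{"name": "move_arm", "arguments": {
  "plan": [
    [[0,0,2],0,1],
    [[0,0,3],0,1],
    [[0,0,3],0,1],
    [[0,0,3],0,1],
    [[0,0,3],0,1]
  ]
}}

```text
time_s: 5.0
ee_pos: [428.0, -320.7, 253.1]
ee_rot: [-179.9, -0.0, 65.1]
force: [0.5, -0.9, -3.5]
gripper_width: 27.1
gripper_force: 50.0
```

Call:
{"name": "move_arm", "arguments": {
  "plan": [
    [[0,0,0],0,1],
    [[1,3,0],0,1],
    [[1,3,0],0,1],
    [[1,3,0],0,1],
    [[1,3,0],0,1]
  ]
}}

```text
time_s: 5.5
ee_pos: [467.6, -199.5, 250.2]
ee_rot: [-179.8, -0.0, 65.0]
force: [0.6, -0.9, -5.0]
gripper_width: 27.8
gripper_force: 50.0
```

```bash
python3 - <<'E'
from h import *
s=env.state(); print(s["ee_pos"],s["force"],s["gripper_width"],s["time_s"])
a=env.grab_frame("scene")["frame"]; b=env.grab_frame("top")["frame"]
c=np.hstack([cv2.resize(a[90:250,230:350],None,fx=3.4,fy=3.4),cv2.resize(b[130:250,240:400][:, :],(390,544)) if 0 else cv2.resize(b[110:270,260:375],None,fx=3.4,fy=3.4)])
print(c.shape); cv2.imwrite("pics/lift.png",c[:,:,::-1])
E
```

```text
[ 467.57749704 -199.51351781  250.22689046] [ 0.55765555 -0.87618644 -5.02954469] 27.759474640691312 5.5
(544, 799, 3)
```

View pics/lift.png

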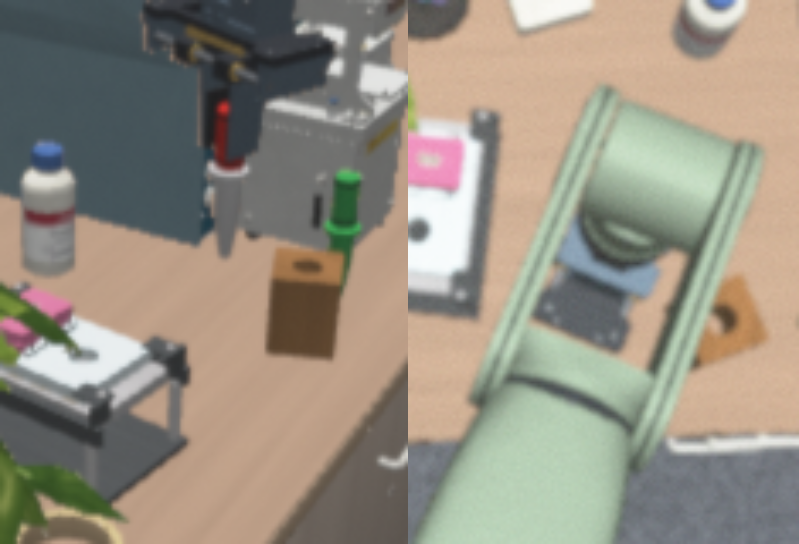

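The red drift hangs upright (tip at scene pixel ≈(296,166)), and the block is empty. Check the tip's offset from the TCP.

```bash
python3 - <<'E'
from h import *
s=env.state(); p=env.grab_frame("scene"); g=p["frame"][150:172,286:308].mean(2).astype(int)
print(s["ee_pos"],s["time_s"]); print(g)
zt=s["ee_pos"][2]-109
for uv in ((296.2,165.5),): print(world(p,uv,world_z=zt), world(p,uv))
# shank centre (z ~ tip+66)
E
```

```text
[ 468.20204285 -197.42869354  250.39180723] 5.6
[[ 81  81  78  68  88  94  95  97 101 103 105 103 101  98 100 110 113 113
  113 113 113 114]
 [ 81  81  79  67  59  64  89  98 101 103 104 103 100  97 103 111 114 114
  114 113 113 113]
 [ 80  80  82  85  62  59  89  97 102 103 104 103 100  99 109 114 120 122
  115 113 114 114]
 [ 80  81  84  99  70  59  89  98 101 102 103 102  99 102 110 114 126 132
  118 113 113 113]
 [ 81  81  79  74  57  59  90  97 101 102 103 102 100 114 114 113 110 119
  114 112 113 113]
 [ 82  81  77  61  52  60  95  99 100 102 103 102 102 129 118 112 107 108
  111 112 113 113]
 [ 81  81  76  60  52  63 104  99 101 102 102 100 103 137 126 115 112 111
  112 112 113 112]
 [ 81  81  76  60  55  70 113 102 100 103 101 100 108 149 144 133 108 105
  106 109 110 112]
 [ 81  82  77  63  75 105 122 103 100 102 101 101 118 153 161 155  99  81
   84  96 102 116]
 [ 81  81  78  83 116 148 137 106 100 102 101 103 131 157 163 159 119  78
   68  86 111 134]
 [ 84  83  85 121 151 159 148 111 101 101 101 104 141 159 163 161 155 125
  115 128 152 159]
 [100  90 105 147 159 161 156
[... 382 characters left out ...]
08 115 151 161 162 162 162 161 161
  160 161 161 162]
 [161 162 162 162 163 163 163 157 139 134 139 158 163 162 161 161 162 160
  161 162 163 162]
 [162 162 163 163 163 164 163 162 160 159 161 163 162 162 162 161 160 161
  162 162 162 161]
 [162 162 163 163 163 163 162 162 161 162 163 162 162 162 161 161 161 161
  163 162 161 160]
 [161 162 163 163 163 162 162 162 163 163 162 162 162 161 161 160 162 162
  161 161 161 161]
 [162 163 163 164 162 162 162 162 163 162 162 161 161 161 160 162 163 162
  161 160 161 162]
 [162 163 163 163 162 162 162 163 162 161 161 160 160 160 161 162 161 161
  160 161 162 162]]
[ 461.67442044 -194.96757808  141.39180723] [ 567.72880897 -434.61058294    6.03094615]
```

Call:
{"name": "move_arm", "arguments": {
  "plan": [
    [[1.3,4,0],0,1],
    [[1.3,4,0],0,1],
    [[1.3,4,0],0,1],
    [[1.4,4,0],0,1],
    [[0.1,1.3,0],0,1]
  ]
}}

```text
time_s: 6.15
ee_pos: [523.1, -25.7, 251.2]
ee_rot: [-179.9, -0.0, 65.2]
force: [-0.5, -0.5, -3.7]
gripper_width: 27.2
gripper_force: 50.0
```

Call:
{"name": "move_arm", "arguments": {
  "plan": [
    [[0,0,0],0,1],
    [[0,0,0],0,1],
    [[0,0,-1],0,1],
    [[0,0,-1],0,1],
    [[0,0,0],0,1]
  ]
}}

```text
time_s: 6.65
ee_pos: [520.8, -29.0, 230.7]
ee_rot: [-179.8, 0.1, 65.0]
force: [-0.7, 0.1, -3.8]
gripper_width: 27.2
gripper_force: 50.0
```

```bash
python3 - <<'E'
from h import *
s=env.state(); print(s["ee_pos"],s["force"],s["torque"],s["time_s"])
p=env.grab_frame("scene"); np.savez("s2.npz",frame=p["frame"])
cv2.imwrite("pics/over.png",cv2.resize(p["frame"][130:220,200:320],None,fx=6,fy=6,interpolation=cv2.INTER_CUBIC)[:,:,::-1])
for z in (106,s["ee_pos"][2]-109):
  for uv in ((252,193),(252,175)): print(z,uv,world(p,uv,world_z=z))
E
```

```text
[520.75791702 -28.97496695 230.70247188] [-0.70002621  0.09154281 -3.76415988] [ 0.02199287 -0.0409814   0.02281817] 6.65
106 (252, 193) [527.3085465  -26.31425204 106.        ]
106 (252, 175) [ 584.58776138 -124.19403964  106.        ]
121.70247187891894 (252, 193) [514.13946973  -3.80102537 121.70247188]
121.70247187891894 (252, 175) [570.10960975 -99.44384148 121.70247188]
```

View pics/over.png

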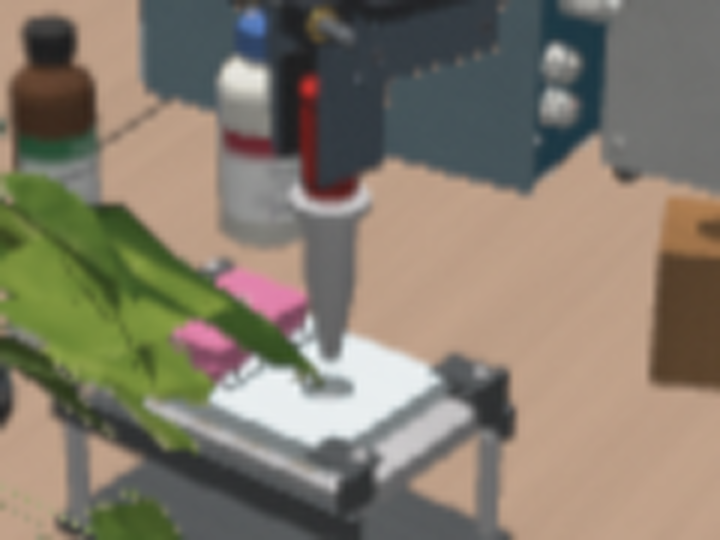

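```bash
python3 - <<'E'
from h import *
p=env.grab_frame("scene")
h=world(p,(254.6,193.8),world_z=106); t=world(p,(255.1,188.7),world_z=121.7); print(h,t,h-t)
E
```

```text
[518.16635924 -26.24167283 106.        ] [518.76475956 -30.17473859 121.7       ] [ -0.59840032   3.93306577 -15.7       ]
```

Call:
{"name": "move_arm", "arguments": {
  "plan": [
    [[-0.1,0.2,-0.4],0,1],
    [[0,0,-0.4],0,1],
    [[0,0,-0.4],0,1],
    [[0,0,-0.3],0,1],
    [[0,0,-0.2],0,1]
  ]
}}

```text
time_s: 7.25
ee_pos: [521.2, -26.0, 215.6]
ee_rot: [-180.0, 0.0, 65.1]
force: [0.5, -0.4, -3.9]
gripper_width: 27.4
gripper_force: 50.0
```

Call:
{"name": "move_arm", "arguments": {
  "plan": [
    [[0,0,-0.3],0,1],
    [[0,0,-0.3],0,1],
    [[0,0,-0.3],0,1],
    [[0,0,0],0,1],
    [[0,0,0],0,1]
  ]
}}

```text
time_s: 7.75
ee_pos: [521.4, -26.1, 206.9]
ee_rot: [-180.0, 0.0, 65.1]
force: [-0.5, -0.9, -4.1]
gripper_width: 27.2
gripper_force: 50.0
```

Call:
{"name": "move_arm", "arguments": {
  "plan": [
    [[0,0,-0.2],0,1],
    [[0,0,-0.2],0,1],
    [[0,0,-0.1],0,1],
    [[0,0,0],0,1],
    [[0,0,0],0,1]
  ]
}}

```text
time_s: 8.25
ee_pos: [521.4, -26.1, 202.0]
ee_rot: [180.0, -0.0, 65.1]
force: [0.4, 0.3, -4.0]
gripper_width: 27.2
gripper_force: 50.0
```

Call:
{"name": "move_arm", "arguments": {
  "plan": [
    [[0,0,-0.2],0,1],
    [[0,0,-0.1],0,1],
    [[0,0,-0.1],0,1],
    [[0,0,0],0,1],
    [[0,0,0],0,1]
  ]
}}

```text
time_s: 8.75
ee_pos: [521.4, -26.1, 198.0]
ee_rot: [180.0, 0.0, 65.1]
force: [-0.4, 0.3, -3.7]
gripper_width: 26.8
gripper_force: 50.0
```

Call:
{"name": "move_arm", "arguments": {
  "plan": [
    [[0,0,-0.1],0,1],
    [[0,0,0],0,1],
    [[0,0,-0.1],0,1],
    [[0,0,0],0,1],
    [[0,0,0],0,1]
  ]
}}

```text
time_s: 9.25
ee_pos: [521.3, -26.1, 195.9]
ee_rot: [180.0, 0.0, 65.1]
force: [0.6, 0.5, -3.4]
gripper_width: 27.6
gripper_force: 50.0
```

Call:
{"name": "move_arm", "arguments": {
  "plan": [
    [[0,0,-0.1],0,1],
    [[0,0,0],0,1],
    [[0,0,-0.1],0,1],
    [[0,0,0],0,1],
    [[0,0,0],0,1]
  ]
}}

```text
time_s: 9.75
ee_pos: [521.3, -26.1, 194.0]
ee_rot: [180.0, 0.0, 65.1]
force: [0.5, -0.2, -4.0]
gripper_width: 27.5
gripper_force: 50.0
```

Call:
{"name": "move_arm", "arguments": {
  "plan": [
    [[0,0,-0.1],0,1],
    [[0,0,0],0,1],
    [[0,0,0],0,1]
  ]
}}

```text
time_s: 10.05
ee_pos: [521.3, -26.1, 192.9]
ee_rot: [180.0, 0.0, 65.1]
force: [-0.5, -0.0, -4.3]
gripper_width: 27.2
gripper_force: 50.0
```

Call:
{"name": "move_arm", "arguments": {
  "plan": [
    [[0,0,-0.1],0,1],
    [[0,0,-0.1],0,1],
    [[0,0,-0.1],0,1],
    [[0,0,0],0,1],
    [[0,0,0],0,1]
  ]
}}

```text
time_s: 10.55
ee_pos: [521.3, -26.1, 189.9]
ee_rot: [-180.0, 0.0, 65.1]
force: [-0.5, -0.5, -4.1]
gripper_width: 27.3
gripper_force: 50.0
```

Call:
{"name": "move_arm", "arguments": {
  "plan": [
    [[0,0,-0.1],0,1],
    [[0,0,-0.1],0,1],
    [[0,0,-0.1],0,1],
    [[0,0,0],0,1],
    [[0,0,0],0,1]
  ]
}}

```text
time_s: 11.05
ee_pos: [521.4, -26.1, 186.9]
ee_rot: [180.0, -0.0, 65.1]
force: [0.8, 0.7, -4.3]
gripper_width: 27.1
gripper_force: 50.0
```

Call:
{"name": "move_arm", "arguments": {
  "plan": [
    [[0,0,-0.1],0,1],
    [[0,0,-0.1],0,1],
    [[0,0,-0.1],0,1],
    [[0,0,0],0,1],
    [[0,0,0],0,1]
  ]
}}

```text
time_s: 11.55
ee_pos: [521.4, -26.1, 183.9]
ee_rot: [180.0, 0.0, 65.1]
force: [-0.5, -0.1, -4.0]
gripper_width: 27.6
gripper_force: 50.0
```

Call:
{"name": "move_arm", "arguments": {
  "plan": [
    [[0,0,-0.1],0,1],
    [[0,0,-0.1],0,1],
    [[0,0,-0.1],0,1],
    [[0,0,0],0,1],
    [[0,0,0],0,1]
  ]
}}

```text
time_s: 12.05
ee_pos: [521.4, -26.1, 180.9]
ee_rot: [180.0, 0.0, 65.1]
force: [1.0, 0.4, -4.0]
gripper_width: 27.4
gripper_force: 50.0
```

Call:
{"name": "move_arm", "arguments": {
  "plan": [
    [[0,0,-0.1],0,1],
    [[0,0,-0.1],0,1],
    [[0,0,0],0,1],
    [[0,0,0],0,1]
  ]
}}

```text
time_s: 12.45
ee_pos: [521.3, -26.1, 178.9]
ee_rot: [-180.0, 0.0, 65.1]
force: [-0.3, -0.1, -3.7]
gripper_width: 27.6
gripper_force: 50.0
```

Call:
{"name": "move_arm", "arguments": {
  "plan": [
    [[0,0,-0.1],0,1],
    [[0,0,-0.1],0,1],
    [[0,0,0],0,1],
    [[0,0,0],0,1]
  ]
}}

```text
time_s: 12.85
ee_pos: [521.3, -26.1, 176.9]
ee_rot: [-180.0, 0.0, 65.1]
force: [0.2, -0.0, -3.1]
gripper_width: 27.5
gripper_force: 50.0
```

Call:
{"name": "move_arm", "arguments": {
  "plan": [
    [[0,0,-0.1],0,1],
    [[0,0,-0.1],0,1],
    [[0,0,0],0,1],
    [[0,0,0],0,1]
  ]
}}

```text
time_s: 13.25
ee_pos: [521.4, -26.1, 175.0]
ee_rot: [180.0, -0.0, 65.1]
force: [-0.4, -0.1, -4.4]
gripper_width: 27.1
gripper_force: 50.0
```

Call:
{"name": "move_arm", "arguments": {
  "plan": [
    [[0,0,-0.1],0,1],
    [[0,0,0],0,1],
    [[0,0,0],0,1]
  ]
}}

```text
time_s: 13.55
ee_pos: [521.3, -26.1, 174.0]
ee_rot: [180.0, 0.0, 65.1]
force: [0.5, -0.2, -3.1]
gripper_width: 26.9
gripper_force: 50.0
```

```bash
python3 - <<'E'
from h import *
p=env.grab_frame("scene")
cv2.imwrite("pics/in.png",cv2.resize(p["frame"][140:230,210:310],None,fx=6,fy=6,interpolation=cv2.INTER_CUBIC)[:,:,::-1])
E
```

```text
(no output)
```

View pics/in.png

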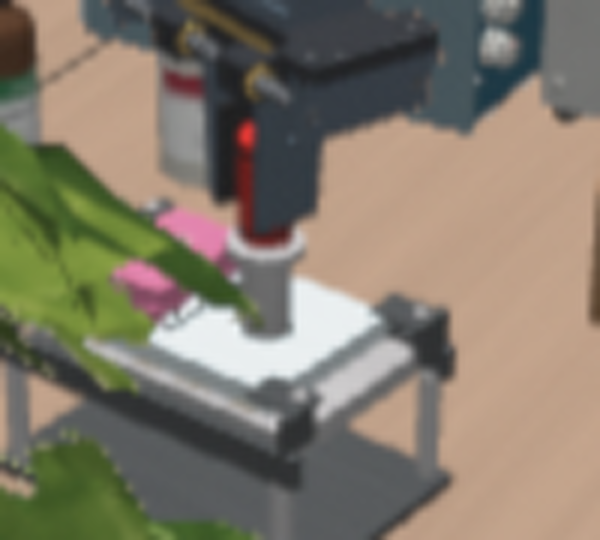

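The drift stands in the plate hole (crop (267,330)), collar well above the plate; both holes passed without contact. Continue gently.

Call:
{"name": "move_arm", "arguments": {
  "plan": [
    [[0,0,-0.1],0,1],
    [[0,0,0],0,1],
    [[0,0,-0.1],0,1],
    [[0,0,0],0,1],
    [[0,0,0],0,1]
  ]
}}

```text
time_s: 14.1
ee_pos: [521.3, -26.1, 171.9]
ee_rot: [180.0, 0.0, 65.1]
force: [0.2, 0.0, -3.9]
gripper_width: 27.6
gripper_force: 50.0
```

Call:
{"name": "move_arm", "arguments": {
  "plan": [
    [[0,0,-0.1],0,1],
    [[0,0,0],0,1],
    [[0,0,0],0,1]
  ]
}}

```text
time_s: 14.4
ee_pos: [521.3, -26.1, 170.9]
ee_rot: [-180.0, 0.0, 65.1]
force: [0.6, 0.0, -4.1]
gripper_width: 27.3
gripper_force: 50.0
```

Call:
{"name": "move_arm", "arguments": {
  "plan": [
    [[0,0,-0.1],0,1],
    [[0,0,0],0,1],
    [[0,0,-0.1],0,1],
    [[0,0,0],0,1],
    [[0,0,0],0,1]
  ]
}}

```text
time_s: 14.9
ee_pos: [521.3, -26.1, 168.9]
ee_rot: [180.0, 0.0, 65.1]
force: [0.1, 0.2, -3.0]
gripper_width: 27.5
gripper_force: 50.0
```

Call:
{"name": "move_arm", "arguments": {
  "plan": [
    [[0,0,-0.1],0,1],
    [[0,0,0],0,1],
    [[0,0,0],0,1]
  ]
}}

```text
time_s: 15.2
ee_pos: [521.3, -26.1, 167.9]
ee_rot: [-180.0, 0.0, 65.1]
force: [0.2, -0.4, -2.2]
gripper_width: 27.4
gripper_force: 50.0
```

Call:
{"name": "move_arm", "arguments": {
  "plan": [
    [[0,0,-0.1],0,1],
    [[0,0,0],0,1],
    [[0,0,0],0,1]
  ]
}}

```text
time_s: 15.5
ee_pos: [521.3, -26.2, 166.9]
ee_rot: [180.0, 0.0, 65.1]
force: [0.0, -0.0, -4.5]
gripper_width: 27.3
gripper_force: 50.0
```

```bash
python3 - <<'E'
from h import *
s=env.state(); print(s["ee_pos"],s["ee_rot"],s["force"],s["torque"],s["time_s"])
E
```

```text
[521.29382143 -26.18317595 166.93252214] [1.79998568e+02 1.28691961e-02 6.50533793e+01] [ 0.03432743 -0.01783535 -4.48245512] [-0.23987825  0.05089036 -0.01827845] 15.5
```

Call:
{"name": "move_arm", "arguments": {
  "plan": [
    [[0,0,-0.1],0,1],
    [[0,0,0],0,1],
    [[0,0,0],0,1]
  ]
}}

```text
time_s: 15.8
ee_pos: [521.3, -26.2, 165.9]
ee_rot: [-180.0, 0.0, 65.1]
force: [-0.7, -1.3, -3.7]
gripper_width: 27.4
gripper_force: 50.0
```

Call:
{"name": "move_arm", "arguments": {
  "plan": [
    [[0,0,-0.1],0,1],
    [[0,0,0],0,1],
    [[0,0,0],0,1]
  ]
}}

```text
time_s: 16.1
ee_pos: [521.3, -26.2, 164.9]
ee_rot: [-180.0, 0.0, 65.1]
force: [-0.5, -0.5, -4.2]
gripper_width: 27.3
gripper_force: 50.0
```

```bash
python3 - <<'E'
from h import *
s=env.state(); print(s["ee_pos"],s["ee_rot"],s["force"],s["torque"],s["time_s"])
E
```

```text
[521.25064666 -26.16026569 164.8687418 ] [-1.79991960e+02  1.51241639e-02  6.50537322e+01] [-0.52010518 -0.45567678 -4.23813539] [-0.34154827  0.09048679 -0.0285955 ] 16.1
```

Call:
{"name": "move_arm", "arguments": {
  "plan": [
    [[-0.02,-0.1,0],0,1],
    [[0,0,-0.1],0,1],
    [[0,0,0],0,1],
    [[0,0,0],0,1]
  ]
}}

```text
time_s: 16.5
ee_pos: [521.3, -27.0, 164.0]
ee_rot: [180.0, -0.0, 65.0]
force: [-0.4, 0.5, -3.4]
gripper_width: 27.5
gripper_force: 50.0
```

```bash
cat > s.py <<'E'
from h import *
s=env.state(); print(*(np.round(s[k],2) for k in("ee_pos","ee_rot","force","torque","time_s")))
E
python3 s.py
```

```text
[521.3  -26.96 163.97] [ 1.7999e+02 -2.0000e-02  6.5050e+01] [-0.4   0.52 -3.35] [-0.05 -0.04 -0.03] 16.5
```

Call:
{"name": "move_arm", "arguments": {
  "plan": [
    [[0,0,-0.1],0,1],
    [[0,0,-0.1],0,1],
    [[0,0,0],0,1],
    [[0,0,0],0,1]
  ]
}}

```text
time_s: 16.9
ee_pos: [521.2, -27.1, 161.9]
ee_rot: [180.0, -0.0, 65.1]
force: [-0.0, -0.4, -3.1]
gripper_width: 27.4
gripper_force: 50.0
```

```bash
python3 s.py
```

```text
[521.15 -27.07 161.93] [180.    -0.    65.05] [-0.   -0.42 -3.12] [-0.   -0.08  0.01] 16.9
```

Call:
{"name": "move_arm", "arguments": {
  "plan": [
    [[0,0,-0.1],0,1],
    [[0,0,-0.1],0,1],
    [[0,0,0],0,1],
    [[0,0,0],0,1]
  ]
}}

```text
time_s: 17.3
ee_pos: [521.1, -27.1, 159.9]
ee_rot: [-180.0, 0.0, 65.1]
force: [0.1, 0.7, -3.2]
gripper_width: 27.5
gripper_force: 50.0
```

```bash
python3 s.py
```

```text
[521.11 -27.07 159.92] [-180.      0.     65.05] [ 0.1   0.65 -3.22] [-0.02 -0.05  0.01] 17.3
```

Call:
{"name": "move_arm", "arguments": {
  "plan": [
    [[0,0,-0.1],0,1],
    [[0,0,-0.1],0,1],
    [[0,0,0],0,1],
    [[0,0,0],0,1]
  ]
}}

```text
time_s: 17.7
ee_pos: [521.2, -27.1, 157.9]
ee_rot: [180.0, 0.0, 65.1]
force: [-0.5, -0.9, -4.0]
gripper_width: 27.5
gripper_force: 50.0
```

```bash
python3 s.py
```

```text
[521.17 -27.1  157.95] [180.     0.    65.05] [-0.54 -0.93 -3.97] [-0.   -0.08 -0.05] 17.7
```

Call:
{"name": "move_arm", "arguments": {
  "plan": [
    [[0,0,-0.1],0,1],
    [[0,0,0],0,1],
    [[0,0,0],0,1]
  ]
}}

```text
time_s: 18.0
ee_pos: [521.1, -27.1, 156.9]
ee_rot: [-180.0, 0.0, 65.1]
force: [-1.0, -0.8, -3.6]
gripper_width: 27.5
gripper_force: 50.0
```

```bash
python3 s.py
```

```text
[521.12 -27.09 156.93] [-180.      0.     65.05] [-1.05 -0.78 -3.59] [ 0.03 -0.04  0.03] 18.0
```

Call:
{"name": "move_arm", "arguments": {
  "plan": [
    [[0,0,-0.1],0,1],
    [[0,0,-0.1],0,1],
    [[0,0,0],0,1],
    [[0,0,0],0,1]
  ]
}}

```text
time_s: 18.4
ee_pos: [521.1, -27.1, 154.9]
ee_rot: [-180.0, 0.0, 65.1]
force: [-0.7, -0.1, -3.4]
gripper_width: 27.1
gripper_force: 50.0
```

```bash
python3 s.py
```

```text
[521.13 -27.11 154.9 ] [-180.      0.     65.05] [-0.7  -0.13 -3.36] [-0.02 -0.03  0.  ] 18.4
```

Call:
{"name": "move_arm", "arguments": {
  "plan": [
    [[0,0,-0.1],0,1],
    [[0,0,0],0,1],
    [[0,0,-0.1],0,1],
    [[0,0,0],0,1]
  ]
}}

```text
time_s: 18.8
ee_pos: [521.0, -27.1, 152.8]
ee_rot: [-180.0, 0.0, 65.1]
force: [-0.1, -0.3, -3.2]
gripper_width: 27.4
gripper_force: 50.0
```

```bash
python3 s.py
```

```text
[521.04 -27.08 152.81] [-1.7999e+02  1.0000e-02  6.5050e+01] [-0.11 -0.28 -3.15] [-0.02  0.01  0.04] 18.8
```

Call:
{"name": "move_arm", "arguments": {
  "plan": [
    [[0,0,-0.1],0,1],
    [[0,0,0],0,1],
    [[0,0,-0.1],0,1],
    [[0,0,0],0,1]
  ]
}}

```text
time_s: 19.2
ee_pos: [521.0, -27.2, 150.8]
ee_rot: [-180.0, 0.0, 65.1]
force: [-0.9, -0.6, -4.1]
gripper_width: 27.1
gripper_force: 50.0
```

```bash
python3 s.py
```

```text
[521.01 -27.16 150.84] [-1.7999e+02  1.0000e-02  6.5050e+01] [-0.88 -0.65 -4.07] [-0.09  0.03  0.  ] 19.2
```

Call:
{"name": "move_arm", "arguments": {
  "plan": [
    [[0,0,-0.1],0,1],
    [[0,0,0],0,1],
    [[0,0,-0.1],0,1],
    [[0,0,0],0,1]
  ]
}}

```text
time_s: 19.6
ee_pos: [520.9, -27.2, 148.8]
ee_rot: [-180.0, 0.0, 65.1]
force: [-2.5, -0.9, -3.2]
gripper_width: 26.9
gripper_force: 50.0
```

```bash
python3 s.py
```

```text
[520.91 -27.22 148.84] [-1.7998e+02  3.0000e-02  6.5060e+01] [-2.54 -0.92 -3.19] [-0.22  0.25 -0.02] 19.6
```

Call:
{"name": "move_arm", "arguments": {
  "plan": [
    [[-0.06,-0.05,0],0,1],
    [[0,0,-0.1],0,1],
    [[0,0,0],0,1],
    [[0,0,0],0,1]
  ]
}}

```text
time_s: 20.0
ee_pos: [520.6, -27.5, 147.9]
ee_rot: [180.0, -0.0, 65.1]
force: [-0.1, 0.5, -4.8]
gripper_width: 27.3
gripper_force: 50.0
```

```bash
python3 s.py
```

```text
[520.64 -27.55 147.9 ] [ 1.7999e+02 -1.0000e-02  6.5050e+01] [-0.09  0.48 -4.83] [-0.13 -0.01  0.02] 20.0
```

Call:
{"name": "move_arm", "arguments": {
  "plan": [
    [[0,0,-0.1],0,1],
    [[0,0,0],0,1],
    [[0,0,-0.1],0,1],
    [[0,0,0],0,1]
  ]
}}

```text
time_s: 20.4
ee_pos: [520.6, -27.5, 145.9]
ee_rot: [180.0, -0.0, 65.1]
force: [-0.5, -0.6, -3.8]
gripper_width: 27.1
gripper_force: 50.0
```

```bash
python3 s.py
```

```text
[520.58 -27.54 145.86] [180.    -0.    65.05] [-0.49 -0.63 -3.8 ] [-0.08  0.07  0.01] 20.4
```

Past the taper; about 15 mm left (home at TCP ≈131).

Call:
{"name": "move_arm", "arguments": {
  "plan": [
    [[0,0,-0.1],0,1],
    [[0,0,-0.1],0,1],
    [[0,0,-0.1],0,1],
    [[0,0,0],0,1],
    [[0,0,0],0,1]
  ]
}}

```text
time_s: 20.9
ee_pos: [520.5, -27.6, 142.9]
ee_rot: [-180.0, -0.0, 65.1]
force: [0.2, 0.4, -4.0]
gripper_width: 27.5
gripper_force: 50.0
```

Call:
{"name": "move_arm", "arguments": {
  "plan": [
    [[0,0,-0.1],0,1],
    [[0,0,-0.1],0,1],
    [[0,0,-0.1],0,1],
    [[0,0,0],0,1],
    [[0,0,0],0,1]
  ]
}}

```text
time_s: 21.4
ee_pos: [520.5, -27.6, 139.9]
ee_rot: [-180.0, 0.0, 65.1]
force: [-0.0, 0.2, -4.3]
gripper_width: 27.2
gripper_force: 50.0
```

```bash
python3 s.py
```

```text
[520.54 -27.58 139.91] [-180.      0.     65.05] [-0.01  0.16 -4.27] [-0.04  0.04 -0.03] 21.4
```

Call:
{"name": "move_arm", "arguments": {
  "plan": [
    [[0,0,-0.1],0,1],
    [[0,0,-0.1],0,1],
    [[0,0,-0.1],0,1],
    [[0,0,0],0,1],
    [[0,0,0],0,1]
  ]
}}

```text
time_s: 21.9
ee_pos: [520.5, -27.6, 136.9]
ee_rot: [-180.0, 0.0, 65.1]
force: [-0.5, -0.5, -4.8]
gripper_width: 27.3
gripper_force: 50.0
```

```bash
python3 s.py
```

```text
[520.54 -27.58 136.89] [-180.      0.     65.05] [-0.48 -0.53 -4.82] [-0.05 -0.01 -0.  ] 21.9
```

Call:
{"name": "move_arm", "arguments": {
  "plan": [
    [[0,0,-0.1],0,1],
    [[0,0,-0.1],0,1],
    [[0,0,-0.1],0,1],
    [[0,0,0],0,1],
    [[0,0,0],0,1]
  ]
}}

```text
time_s: 22.4
ee_pos: [520.5, -27.6, 133.9]
ee_rot: [-180.0, 0.0, 65.1]
force: [-1.1, 0.2, -4.3]
gripper_width: 27.2
gripper_force: 50.0
```

Call:
{"name": "move_arm", "arguments": {
  "plan": [
    [[0,0,-0.1],0,1],
    [[0,0,0],0,1],
    [[0,0,0],0,1]
  ]
}}

```text
time_s: 22.7
ee_pos: [520.5, -27.6, 132.9]
ee_rot: [180.0, 0.0, 65.1]
force: [-0.4, 0.3, -4.1]
gripper_width: 27.4
gripper_force: 50.0
```

Call:
{"name": "move_arm", "arguments": {
  "plan": [
    [[0,0,-0.1],0,1],
    [[0,0,0],0,1],
    [[0,0,0],0,1]
  ]
}}

```text
time_s: 23.0
ee_pos: [520.6, -27.6, 131.9]
ee_rot: [180.0, 0.0, 65.1]
force: [-0.6, -0.4, -4.6]
gripper_width: 27.5
gripper_force: 50.0
```

Call:
{"name": "move_arm", "arguments": {
  "plan": [
    [[0,0,-0.05],0,1],
    [[0,0,0],0,1],
    [[0,0,0],0,1]
  ]
}}

```text
time_s: 23.3
ee_pos: [520.5, -27.6, 131.5]
ee_rot: [180.0, 0.0, 65.0]
force: [-0.3, -0.7, -3.8]
gripper_width: 27.5
gripper_force: 50.0
```

Call:
{"name": "move_arm", "arguments": {
  "plan": [
    [[0,0,-0.05],0,1],
    [[0,0,0],0,1],
    [[0,0,0],0,1]
  ]
}}

```text
time_s: 23.6
ee_pos: [520.6, -27.6, 131.0]
ee_rot: [180.0, 0.0, 65.1]
force: [-0.0, -1.1, -4.2]
gripper_width: 27.4
gripper_force: 50.0
```

Call:
{"name": "move_arm", "arguments": {
  "plan": [
    [[0,0,-0.03],0,1],
    [[0,0,0],0,1],
    [[0,0,0],0,1]
  ]
}}

```text
time_s: 23.9
ee_pos: [520.6, -27.6, 130.8]
ee_rot: [180.0, -0.0, 65.1]
force: [-1.4, 0.3, -2.5]
gripper_width: 27.4
gripper_force: 50.0
```

Call:
{"name": "move_arm", "arguments": {
  "plan": [
    [[0,0,-0.03],0,1],
    [[0,0,0],0,1],
    [[0,0,0],0,1]
  ]
}}

```text
time_s: 24.2
ee_pos: [520.6, -27.6, 130.8]
ee_rot: [180.0, -0.0, 65.1]
force: [-2.2, -0.8, 1.0]
gripper_width: 27.0
gripper_force: 50.0
```

Call:
{"name": "move_arm", "arguments": {
  "plan": [
    [[0,0,0],0,0.55],
    [[0,0,0],0,0.55],
    [[0,0,0],0,0.55],
    [[0,0,0],0,0.55],
    [[0,0,0],0,0.55]
  ]
}}

```text
time_s: 24.7
ee_pos: [520.7, -27.6, 130.4]
ee_rot: [180.0, -0.0, 65.1]
force: [0.1, -0.5, 0.5]
gripper_width: 40.8
gripper_force: 0.0
```

```bash
python3 s.py
```

```text
[520.74 -27.57 130.41] [ 1.7998e+02 -1.0000e-02  6.5050e+01] [ 0.15 -0.49  0.55] [-0.02 -0.09  0.03] 24.7
```

Seated and released; retreat straight up and look.

Call:
{"name": "move_arm", "arguments": {
  "plan": [
    [[0,0,1],0,0.55],
    [[0,0,2],0,0.55],
    [[0,0,3],0,0.55],
    [[0,0,3],0,0.55],
    [[0,0,3],0,0.55]
  ]
}}

```text
time_s: 25.2
ee_pos: [520.5, -27.6, 252.4]
ee_rot: [179.9, -0.0, 65.1]
force: [-0.1, -0.8, 0.4]
gripper_width: 41.0
gripper_force: 0.0
```

Call:
{"name": "move_arm", "arguments": {
  "plan": [
    [[-1,-3,1],0,0.55],
    [[-1,-4,0],0,0.55],
    [[-1,-4,0],0,0.55],
    [[0,-3,0],0,0.55],
    [[0,0,0],0,0.55]
  ]
}}

```text
time_s: 25.7
ee_pos: [490.4, -170.7, 261.2]
ee_rot: [179.9, 0.1, 64.8]
force: [-0.1, 0.8, 0.5]
gripper_width: 41.2
gripper_force: 0.0
```

```bash
python3 s.py; python3 - <<'E'
from h import *
p=env.grab_frame("scene")
cv2.imwrite("pics/end.png",cv2.resize(p["frame"][140:230,210:310],None,fx=6,fy=6,interpolation=cv2.INTER_CUBIC)[:,:,::-1])
E
```

```text
[ 490.4  -170.73  261.16] [1.7989e+02 6.0000e-02 6.4820e+01] [-0.06  0.77  0.5 ] [-0.   -0.04  0.02] 25.7
```

View pics/end.png

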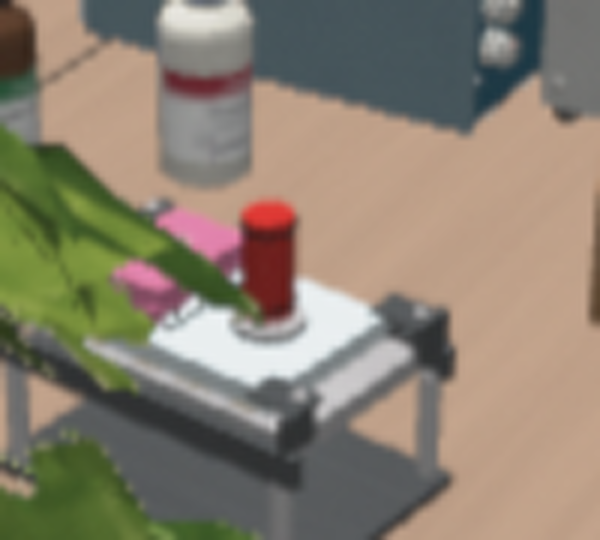

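The drift stands upright with its collar flat on the plate (crop (268,325)), and the gripper is clear. Handing in.

```bash
python3 -c "
from workcell import env
print(env.job_done())"
```

```text
the job is handed in; nothing more can be done
None
```

The drift is through both plates, standing upright and released with its collar flat on the upper plate. I handed the job in at about 26 s; no verdict came back.

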